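# Run cedar balls down the packing chute and hold its gate open

### The arm

A 7-joint arm with a two-finger parallel gripper is mounted at the origin on the work surface. World frame = base frame: x ahead of the robot, y to its left, z up, the work surface at z = 0. Lengths are in mm, angles in rad, forces in N, time in s.
With the tool pointing down it reaches from about 400 to 850 mm from the base axis. Payload 4.5 kg.
Tool frame: the origin (TCP) lies between the finger pads; the fingertips stand 19 mm ahead of it and the grasp point (between the pads) is the TCP; z points along the fingers, y is the line along which they close (so a half turn about z gives the same grasp; the last joint's range is limited). The gripper opens to 88 mm and grips with 3 to 60 N. Pads are 18 mm wide; open, the fingers measure 123 mm over their backs; the gripper's body (75 mm by 187 mm) begins 45 mm behind the grasp point.
Start: joints at [-1.142, 0.689, -0.195, 1.565, 0.157, 0.902, -0.215], TCP at [240.372, 576.951, 257.743] pointing down, gripper open.
Joint ranges: [-3.01, 3.01], [-0.46, 2.08], [-1.47, 1.51], [0.13, 2.56], [-1, 4.14], [0.04, 2.09], [-2.66, 2.66]. Speed limits (rad/s): [2.57, 2.57, 3.14, 3.14, 3.14, 3.14, 3.14].

### API

Orientations are given as a unit quaternion [x, y, z, w].
In Python, from workcell import sense, cams, ticket gives the robot as it stands. The module is installed in compiled form; this text tells all that it offers.
- The arm moves only by the shell command python3 -m handwheel 'ROWS'. ROWS is JSON, a list of rows, each a list of 7 numbers: the opening in per cent of the stroke, from 0 (shut) to 100 (fully open), then the shift along the tool's x, y, z in m, then the turn, a rotation vector about the tool's x, y, z in degrees. In form: [[jaw, x, y, z, ax, ay, az], ...]. A call has exactly 5 rows; each row is the pose to reach, as a shift and turn from the pose commanded when the call began, along the tool's axes at that moment; what a row does not reach only later rows make up. A row lasts 1/10 s, in which the tool goes at most 50 mm and 8.59 degrees, less where a joint would pass 70% of its speed; a pose out of reach is approached as far as the arm can. A call with a gripper value outside its range is refused whole. The fingers move at their own pace and stop on an object; the grip force is fixed at half the most. Time passes only in rows, so rows that repeat a pose let the fingers close, or fill a call up. It gives the time, the measured TCP pose, the force, the opening and the grip force at its end, in the units of the state.
- sense(): the state, without advancing time (a new reading comes with each control period).
- cams.grab_frame(name): name is "scene" or "side" or "wrist"; returns a dict with "color" (480x640x3 uint8, red, green, blue), "fov_y" (degrees; the focal length in pixels is half the picture's height over the tangent of half this angle, whatever the lens; pixels are square), "cx", "cy" (the principal point, pixels), "distortion" ([k1, k2, p1, p2, k3] as OpenCV has them; the pictures are not rectified), "R" (3x3) and "t" (3): a world point X has camera coordinates R X + t; the wrist camera has in their place "tool_from_camera" (4x4, takes a point from camera to tool coordinates, whose origin is the TCP and whose axes are the flange's). Camera axes: x right, y down, z forward; pixel columns grow to the right and rows downward; lengths in mm; the calibration is good to about 2 mm. A picture is of the moment at which its call begins: read the wrist's pose just before it. There is no depth.
- ticket.job_done(): hands the job in; it is judged then, once.
The state is a dict: "clock": time; "joints": joint angles; "joint_velocities": joint speeds; "tau": joint torques, N m; "position": TCP position; "ee_rot": TCP orientation; "contact_force": force on the tool from outside, world axes, zero at the start; "ft_torque": the same for the moment, N m; "opening": finger opening in mm; "finger_force": force on a finger pad.
Only numpy, scipy, OpenCV 4.12 (cv2) and the standard library are available. Lean on these libraries where they do the work, as an engineer would, in place of code of your own. Each camera call takes 0.05 s, during which the arm holds its last target. There are 200 camera calls.

### The job

Tip the three cedar balls out of the steel scoop into the wooden chute's hopper while its gate is shut, and stand the empty scoop upright on the bench again and let go of it. Then pull the chute's spring-return slide gate out by its handle until the handle is level with the index clip on the rail, so that all three balls roll down into the carton, and finish holding the gate there: it snaps shut if let go. Leave the polish tin, shoe last, brush and cream jar where they are.

Things in the scene. Friction and masses are not known exactly. Their poses are not given: they have to be found in the camera images.
- scoop: Loose steel scoop bin holding the balls, 0.18 kg. 60 wide (its y), floor from x = -35 to 25, side and back walls 60 high, 3 to 4 thick. Origin on its underside, mid-width; x points to the pouring lip, z up. Grip it across the side walls near x = 0.
- scoop_lip (a point): Middle of the scoop's pouring lip, at x = 60, z = 35 of the scoop: the top edge of the front wall, which slopes out at 45 degrees from the floor. The balls roll out over it once the scoop is tipped forwards well past 45 degrees (70 empties it).
- ball0_center (a point): Centre of a loose wooden cedar ball, 20 in diameter, 12 g (ball 1 of 3). At the start it lies in the scoop.
- ball1_center (a point): Centre of a loose wooden cedar ball, 20 in diameter, 12 g (ball 2 of 3). At the start it lies in the scoop.
- ball2_center (a point): Centre of a loose wooden cedar ball, 20 in diameter, 12 g (ball 3 of 3). At the start it lies in the scoop.
- chute: Fixed wooden gravity chute; place and yaw vary. Origin on the bench under the middle of the gate; balls roll along its -y; z up. Floor slopes 12 degrees, from 95 high at the back (y = 163) to 60 at the gate (y = 0), then a spout to y = -45. From its -x side a rail 26 wide (top at z = 58) runs out to x = -199.
- hopper (a point): In the middle of the hopper's open top, at rim height (130 above the bench), x = 0, y = 100 of the chute. The opening: x from -56 to 56 for y from 64 to 163, narrowing to x from -31 to 31 at the gate (y = 0); walls 6 thick.
- gate (a joint): Opening (m) of the steel slide gate across the chute's exit (62 wide): 0 is shut, grows as the handle is pulled along the chute's -x; stop at 0.1. A spring pulls it shut: about 3 N at 0, 8 N at 0.07.
- handle (a point): Centre of the gate's handle: an upright dark wooden block 22 (x) x 16 (y) x 62 (z), moving with the gate. It is 111 above the bench; axes parallel to the chute's. Gate shut: at x = -95, y = -3 of the chute. A bar at z 61 to 81 joins it to the gate on its +x side. Pinch it from above across its y faces. A small pointer at its foot marks its centre.
- marker: Index clip fixed on the rail: a dark steel saddle with an upright fin 4 thick, 30 high; its place along the rail varies (handle travel 66 to 86). Origin at the middle of its underside, on the rail; axes parallel to the chute's. At the mark the handle's centre and this origin have the same x in the chute's frame. The gate slides past it freely.
- carton: Fixed low open cardboard carton under the spout, 150 x 160 x 44 high, walls 4; origin at the centre of its underside.
- polish_tin: Bystander, leave alone: a round dark flat polish tin, 76 across, 26 high; origin at the centre of its underside.
- last: Bystander, leave alone: a wooden shoe last (foot form) about 210 long, 64 wide, 75 high, heel at its -x end; origin on its underside.
- shoe_brush: Bystander, leave alone: a wooden shoe brush 150 x 46 x 40 lying bristles down, long side along its x; origin at the centre of its underside.
- cream_jar: Bystander, leave alone: a small closed round jar 52 across and 60 high; origin at the centre of its underside.

How it is judged:
By the outcome, as a careful person would: the job done as asked, in the order asked, and still so for the second after the job is handed in, while the arm keeps its last pose, push and grip.
It also fails if it takes over 72 s, if anything falls off the work surface, if the arm or the gripper's body presses on something with over 40 N, if the wrist force passes 120 N, or if a joint passes its speed limit or range.

## Working session

There is one attempt and no reset: what is moved stays moved. The work goes in short steps, Python scripts to look and compute and a shell command to move; the robot and the scene stay as the last step left them, time stands still between calls to the robot, and variables do not carry over. Pictures are saved under pics/ and viewed, at most 12 in all, crops included, and the job is handed in when it is done.

```bash
mkdir -p pics; ls; cat > h.py <<'E'
import numpy as np, cv2
from workcell import sense, cams, ticket
def grab(n,fn=None):
    s=sense(); f=cams.grab_frame(n); f['s']=s
    if fn: cv2.imwrite('pics/'+fn,cv2.cvtColor(f['color'],cv2.COLOR_RGB2BGR))
    return f
E
python3 - <<'E'
from h import *
import pickle
s=sense(); print({k:np.round(v,3).tolist() for k,v in s.items()})
for n in ['scene','side','wrist']:
    f=grab(n,n+'0.png'); pickle.dump(f,open(n+'0.pkl','wb'))
    print(n,{k:np.round(v,3).tolist() for k,v in f.items() if k not in('color','s')})
E
```

```text
pics
{'clock': 0.0, 'joints': [-1.142, 0.69, -0.194, 1.566, 0.157, 0.902, -0.215], 'joint_velocities': [-0.0, -0.001, 0.001, 0.0, -0.001, -0.002, 0.001], 'tau': [-0.0, -52.757, -1.267, -15.343, -0.053, 0.007, 0.0], 'position': [240.208, 576.335, 256.907], 'ee_rot': [0.196, 0.981, -0.001, -0.0], 'contact_force': [-0.274, -0.544, -0.142], 'ft_torque': [-0.023, -0.02, 0.008], 'finger_force': 0.0, 'opening': 87.959}
scene {'fov_y': 54.313, 'cx': 327.596, 'cy': 235.0, 'distortion': [-0.126, 0.0, 0.0, 0.0, 0.0], 'R': [[0.615, 0.788, 0.005], [0.433, -0.332, -0.838], [-0.659, 0.518, -0.545]], 't': [-396.49, -133.355, 1408.681]}
side {'fov_y': 45.616, 'cx': 312.45, 'cy': 239.857, 'distortion': [-0.189, 0.0, 0.0, 0.0, 0.0], 'R': [[0.818, -0.575, 0.004], [-0.438, -0.627, -0.644], [0.373, 0.525, -0.765]], 't': [-442.499, 354.095, 903.767]}
wrist {'fov_y': 58.475, 'cx': 321.864, 'cy': 240.803, 'distortion': [0.008, 0.0, 0.0, 0.0, 0.0], 'tool_from_camera': [[-0.0, -0.958, -0.286, 74.39], [1.0, -0.001, 0.002, -0.637], [-0.002, -0.286, 0.958, -126.124], [0.0, 0.0, 0.0, 1.0]]}
```

View pics/scene0.png

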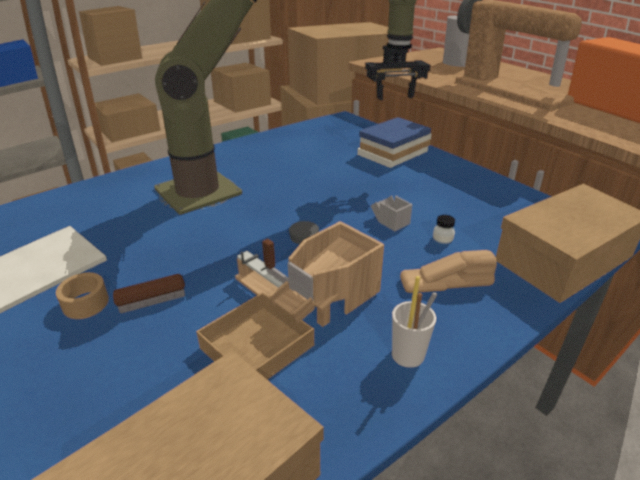

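View pics/side0.png

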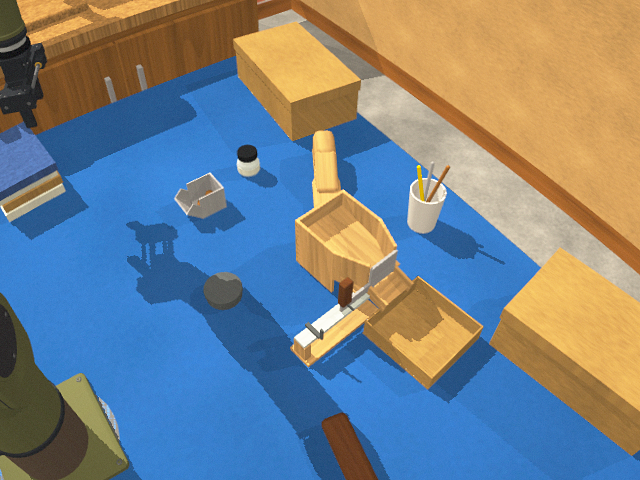

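The scene picture shows the scoop at about (393,212), the chute hopper at (340,255), the handle at (268,253), the clip near (243,258) and the carton at (256,338). In the side picture the scoop is at (202,195), the hopper at (347,235), the handle at (345,292), the clip near (315,330) and the tin at (223,290). I'll enlarge both to pick points.

```bash
python3 - <<'E'
import cv2
a=cv2.imread('pics/side0.png')[130:370,165:485]; cv2.imwrite('pics/side0c.png',cv2.resize(a,None,fx=2.5,fy=2.5,interpolation=cv2.INTER_CUBIC))
a=cv2.imread('pics/scene0.png')[180:330,225:425]; cv2.imwrite('pics/scene0c.png',cv2.resize(a,None,fx=4,fy=4,interpolation=cv2.INTER_CUBIC))
E
```

```text
(no output)
```

View pics/side0c.png

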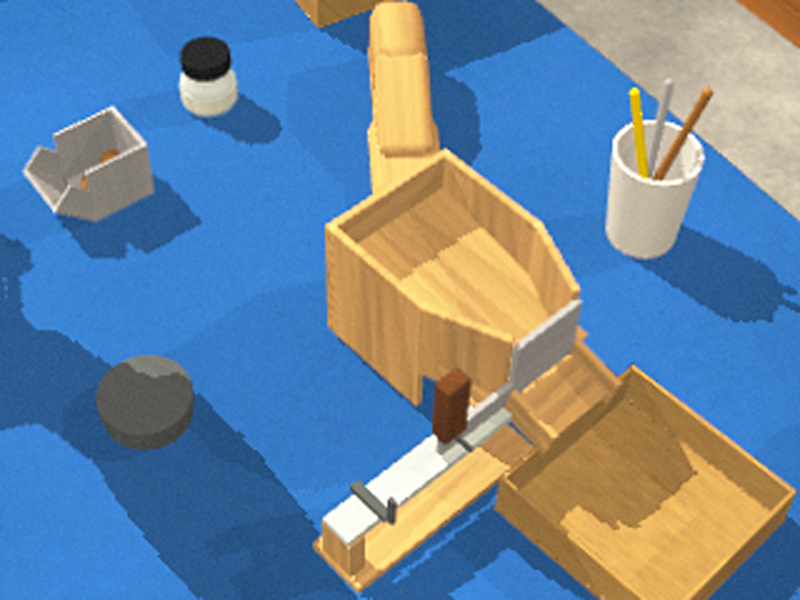

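View pics/scene0c.png

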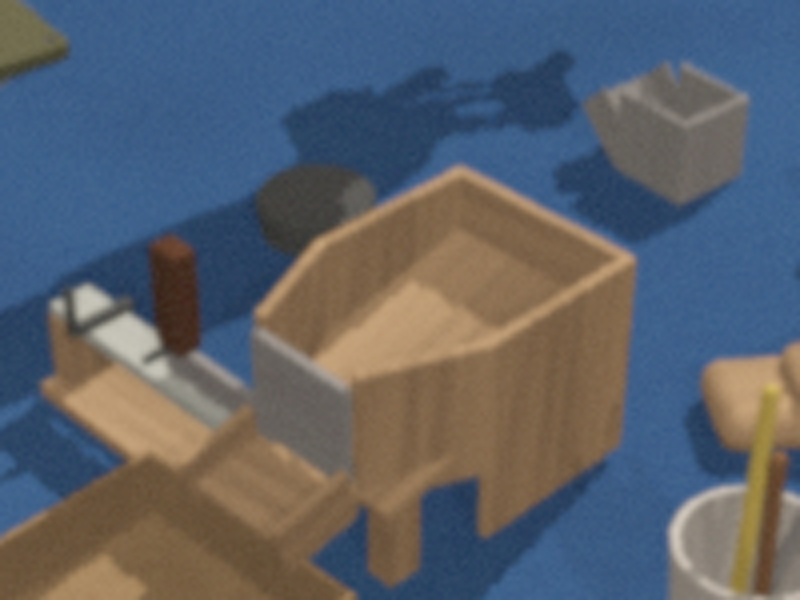

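In the crops (side: u=165+X/2.5, v=130+Y/2.5; scene: u=225+X/4, v=180+Y/4), the scoop's lip faces left in both views. Its back-wall corners are at side (113,108) and (152,152), and scene (748,98) and (687,123). The hopper's back rim corners are at side (327,225) and (447,153), and scene (460,168) and (633,258). The handle top is at side (457,378) and scene (172,243).

```bash
cat >> h.py <<'E'
from scipy.spatial.transform import Rotation as Ro
def cam(f):
    F=240/np.tan(np.radians(f['fov_y']/2)); K=np.array([[F,0,f['cx']],[0,F,f['cy']],[0,0,1]])
    if 'R' in f: return K,np.array(f['R']),np.array(f['t']).ravel(),np.array(f['distortion'])
    T=np.eye(4); T[:3,:3]=Ro.from_quat(f['s']['ee_rot']).as_matrix(); T[:3,3]=f['s']['position']
    M=np.linalg.inv(T@np.array(f['tool_from_camera'])); return K,M[:3,:3],M[:3,3],np.array(f['distortion'])
def ray(f,p):
    K,R,t,d=cam(f); u=cv2.undistortPoints(np.array([[p]],float),K,d).ravel()
    v=R.T@np.array([*u,1]); return -R.T@t, v/np.linalg.norm(v)
def plane(f,p,z):
    c,v=ray(f,p); return c+v*(z-c[2])/v[2]
def tri(*fp):
    A=0;b=0
    rs=[ray(f,p) for f,p in fp]
    for c,v in rs:
        P=np.eye(3)-np.outer(v,v); A=A+P; b=b+P@c
    X=np.linalg.solve(A,b); return X, max(np.linalg.norm(np.cross(X-c,v)) for c,v in rs)
E
cat > m1.py <<'E'
from h import *
import pickle
sc=pickle.load(open('scene0.pkl','rb')); sd=pickle.load(open('side0.pkl','rb'))
S=lambda x,y:(165+x/2.5,130+y/2.5)
C=lambda x,y:(225+x/4,180+y/4)
for n,a,b in [('scoop back-near',(152,152),(687,123)),('scoop back-far',(113,108),(748,98)),('scoop lip L',(57,212),(585,102)),
 ('hop back-x',(327,225),(460,168)),('hop back+x',(447,153),(633,258)),('kink+x',(538,222),(493,345)),('handle top',(457,378),(172,243)),
 ('fin top',(391,500),(72,290)),('tin',(145,378),(316,185))]:
    X,e=tri((sd,S(*a)),(sc,C(*b))); print(n,X.round(1),round(e,1))
for n,a,z in [('lip',(25,172),35),('lip',(55,212),35),('back',(113,108),60),('back',(152,152),60),('handle top',(457,378),142),('jar',(207,45),60),('hop-x',(327,225),130),('hop+x',(447,153),130),('kink',(538,222),130)]:
    print('side',n,plane(sd,S(*a),z).round(1))
for n,a,z in [('lip?',(585,102),35),('back',(748,98),60),('back',(687,123),60),('sidetop',(685,65),60),('handle top',(172,243),142)]:
    print('scene',n,plane(sc,C(*a),z).round(1))
E
python3 m1.py
```

```text
scoop back-near [528.9 308.8  60.5] 5.1
scoop back-far [526.  372.4  59.6] 0.9
scoop lip L [435.1 311.6  35.8] 1.7
hop back-x [567.8  93.1 130.7] 0.0
hop back+x [688.5 105.  130.3] 1.9
kink+x [699.7   5.5 130. ] 0.2
handle top [555.1 -81.3 145.3] 1.0
fin top [ 484.6 -104.7   87.2] 1.5
tin [410.  109.9  37.5] 2.6
side lip [433.1 369.3  35. ]
side lip [433.3 311.   35. ]
side back [525.4 370.6  60. ]
side back [526.8 302.4  60. ]
side handle top [556.4 -80.6 142. ]
side jar [636.8 395.2  60. ]
side hop-x [568.1  93.7 130. ]
side hop+x [687.7 102.9 130. ]
side kink [699.8   5.7 130. ]
scene lip? [432.9 315.2  35. ]
scene back [525.9 373.3  60. ]
scene back [524.7 317.7  60. ]
scene sidetop [468.3 372.6  60. ]
scene handle top [550.1 -77.6 142. ]
```

View pics/wrist0.png

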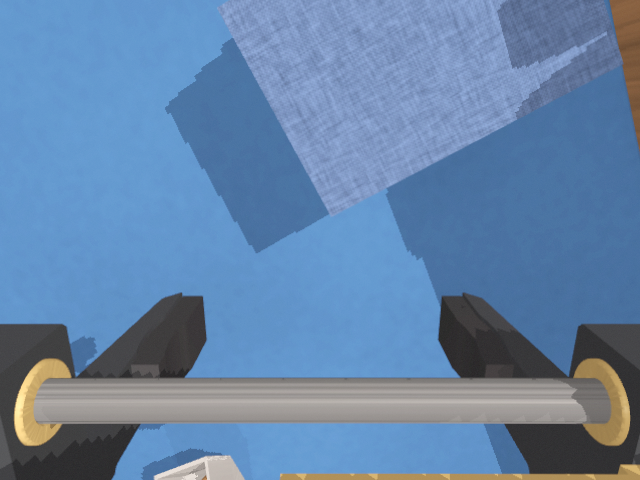

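Checks: the scoop's rim comes out at z ≈ 60, its lip at 35, and the hopper rim at 130, all as given. The scoop's origin is near (490,341) with the lip toward −x. The chute's yaw is about 6°, the hopper is near (635,31) and the handle near (553,-81). The wrist picture shows only books and a corner of the scoop at (200,470). Moving above the scoop.

```bash
python3 -m handwheel '[[100,-0.043,-0.016,0,0,0,-4.5],[100,-0.086,-0.032,0,0,0,-9],[100,-0.129,-0.048,0,0,0,-13.5],[100,-0.172,-0.064,0,0,0,-18],[100,-0.215,-0.081,0,0,0,-22.6]]'
python3 -m handwheel '[[100,-0.025,-0.023,0.015,0,0,0],[100,-0.05,-0.046,0.03,0,0,0],[100,-0.082,-0.077,0.05,0,0,0],[100,-0.082,-0.077,0.05,0,0,0],[100,-0.082,-0.077,0.05,0,0,0]]'
python3 - <<'E'
from h import *
import pickle
f=grab('wrist','w1.png'); pickle.dump(f,open('w1.pkl','wb'))
print(np.round(f['s']['position'],1),np.round(f['s']['joints'],2),f['s']['ee_rot'])
E
```

```text
clock: 0.65
position: [408.8, 418.0, 257.5]
ee_rot: [-0.002, 1.0, -0.0, -0.0]
contact_force: [0.2, 0.1, 0.3]
opening: 88.0
finger_force: 0.0
clock: 1.15
position: [490.2, 341.0, 206.9]
ee_rot: [0.002, 1.0, -0.001, -0.001]
contact_force: [-0.1, 0.2, 0.9]
opening: 88.2
finger_force: 0.0
[490.2 341.  206.9] [-0.5   0.73 -0.32  1.7   0.31  0.77  0.59] [ 1.68439348e-03  9.99998199e-01 -6.13844435e-04 -6.23648149e-04]
```

View pics/w1.png

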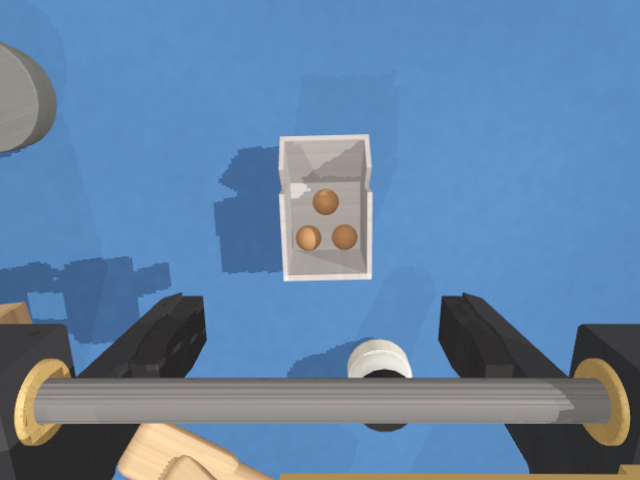

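The wrist view shows the scoop with three balls in it. Lip corners are at (279,137) and (369,135), back corners at (285,280) and (371,277). It sits midway between the fingers, with the jar at (380,385) behind it.

```bash
python3 - <<'E'
from h import *
import pickle
f=pickle.load(open('w1.pkl','rb'))
L=[plane(f,p,35) for p in [(279,137),(369,135)]]; B=[plane(f,p,60) for p in [(285,280),(371,277)]]
print(np.round(L+B,1)); l=sum(L)/2;b=sum(B)/2; print(l,b,np.degrees(np.arctan2(*(l-b)[1::-1])),np.linalg.norm((l-b)[:2]))
s=pickle.load(open('side0.pkl','rb')); S=lambda x,y:(165+x/2.5,130+y/2.5)
print(tri((f,(371,277)),(s,S(113,108))),tri((f,(279,137)),(s,S(55,212))))
j=plane(f,(380,360),60); print('jar',j)
E
```

```text
[[431.3 312.1  35. ]
 [430.2 373.   35. ]
 [525.  315.6  60. ]
 [523.  374.3  60. ]]
[430.7213856  342.54997177  35.        ] [524.02730427 344.94600189  60.        ] -178.5290081073342 93.33667778633405
(array([526.04512662, 374.88668401,  55.41316063]), np.float64(1.1218102215162948)) (array([432.41561663, 311.80901994,  34.30626121]), np.float64(1.134378351798125))
jar [587.38619317 382.66942863  60.        ]
```

```bash
python3 -m handwheel '[[100,0,0.002,0.04,0,0,-1.5],[100,0,0.002,0.08,0,0,-1.5],[100,0,0.002,0.12,0,0,-1.5],[100,0,0.002,0.15,0,0,-1.5],[100,0,0.002,0.161,0,0,-1.5]]'
python3 -m handwheel '[[50,0,0,0,0,0,0],[50,0,0,0,0,0,0],[50,0,0,0,0,0,0],[50,0,0,0,0,0,0],[50,0,0,0,0,0,0]]'
```

```text
clock: 1.7
position: [487.0, 345.5, 44.5]
ee_rot: [-0.015, 1.0, -0.001, -0.002]
contact_force: [-0.3, 0.1, 0.3]
opening: 88.1
finger_force: 0.0
clock: 2.2
position: [490.5, 344.8, 48.4]
ee_rot: [-0.013, 1.0, 0.001, 0.001]
contact_force: [0.3, -1.7, 7.4]
opening: 59.5
finger_force: 30.0
```

```bash
python3 -m handwheel '[[50,0,0,-0.02,0,0,0],[50,0,0,-0.055,0,0,0],[50,0,0,-0.095,0,0,0],[50,0,0,-0.135,0,0,0],[50,0,0,-0.165,0,0,0]]'
python3 -m handwheel '[[50,-0.006,-0.012,0,0,0,0],[50,-0.02,-0.04,0,0,0,0],[50,-0.037,-0.074,0,0,0,0],[50,-0.054,-0.108,0,0,0,0],[50,-0.071,-0.142,0,0,0,0]]'
python3 -m handwheel '[[50,-0.017,-0.034,0,0,0,0],[50,-0.034,-0.068,0,0,0,0],[50,-0.051,-0.102,0,0,0,0],[50,-0.068,-0.136,0,0,0,0],[50,-0.078,-0.156,0,0,0,0]]'
python3 -m handwheel '[[50,-0.008,-0.018,0,0,0,0],[50,-0.008,-0.018,0,0,0,0],[50,-0.008,-0.018,0,0,0,0],[50,-0.008,-0.018,0,0,0,0],[50,-0.008,-0.018,0,0,0,0]]'
python3 - <<'E'
from h import *
import pickle
print(np.round(sense()['joints'],2))
for n in ('wrist','side'):
    f=grab(n,n+'2.png'); pickle.dump(f,open(n+'2.pkl','wb'))
E
```

```text
clock: 2.7
position: [490.0, 344.7, 214.6]
ee_rot: [-0.013, 1.0, 0.001, 0.001]
contact_force: [0.9, -0.0, -1.5]
opening: 59.5
finger_force: 30.0
clock: 3.2
position: [564.3, 201.5, 210.5]
ee_rot: [-0.013, 1.0, -0.001, -0.001]
contact_force: [-0.2, 0.3, -1.8]
opening: 59.7
finger_force: 30.0
clock: 3.7
position: [646.7, 44.4, 210.0]
ee_rot: [-0.01, 1.0, -0.002, -0.001]
contact_force: [-0.8, -0.4, -2.6]
opening: 59.4
finger_force: 30.0
clock: 4.2
position: [654.1, 34.5, 211.6]
ee_rot: [-0.014, 1.0, 0.001, -0.0]
contact_force: [-0.4, 1.0, -2.2]
opening: 59.4
finger_force: 30.0
[ 0.08  0.8  -0.39  1.51  0.35  0.91  1.18]
```

View pics/wrist2.png

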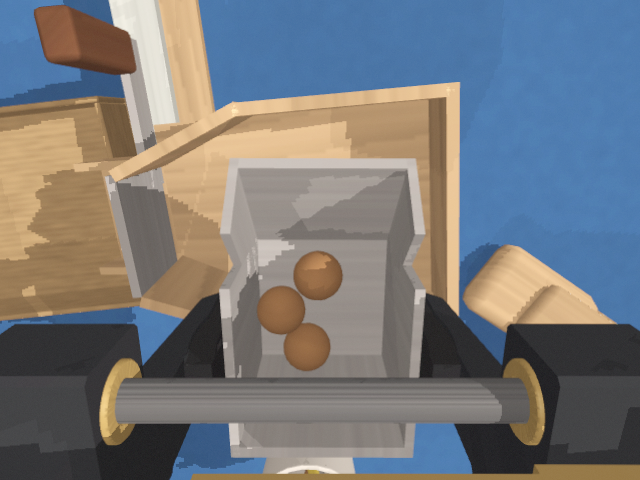

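The scoop with three balls is over the hopper. The hopper's back −x corner is at (456,88), the kink at (236,105), the lip at row 163 between columns 232 and 415, and the handle top at (85,40).

```bash
python3 - <<'E'
from h import *
import pickle
f=pickle.load(open('wrist2.pkl','rb'))
a=plane(f,(458,85),130);k=plane(f,(233,104),130);print('corner',a,'kink',k,np.degrees(np.arctan2(*(a-k)[:2])))
yw=np.arctan2(-(a-k)[0],(a-k)[1]);yd=np.array([-np.sin(yw),np.cos(yw)]);xd=np.array([np.cos(yw),np.sin(yw)])
o=a[:2]+62*xd-169*yd; print('yaw',np.degrees(yw),'origin',o,'hopper',o+100*yd,'handle',o-95*xd-3*yd)
print('lip',plane(f,(232,163),178),plane(f,(415,163),178), 'handle top', plane(f,(60,28),142))
E
```

```text
corner [565.81593967  94.21904518 130.        ] kink [576.96515365  -8.55462656 130.        ] -6.191415604333173
yaw 6.191415604333173 origin [645.68102039 -67.10847535] hopper [634.89597991  32.30823804] handle [551.55869388 -80.33676522]
lip [ 5.98307562e+02 -2.30672778e-01  1.78000000e+02] [596.40993336  67.23469322 178.        ] handle top [549.41412358 -76.50236141 142.        ]
```

The wrist view agrees with the first fix: chute yaw 6.2°, hopper (635,32), handle (551.6,-80.3). Tipping now.

```bash
python3 -m handwheel '[[50,0,0,0.005,0,-8,0],[50,0,0,0.01,0,-16,0],[50,0,0,0.015,0,-24,0],[50,0,0,0.018,0,-32,0],[50,0,0,0.018,0,-40,0]]'
python3 -m handwheel '[[50,0,0,0,0,0,0],[50,0,0,0,0,-3,0],[50,0,0,0,0,-6,0],[50,0,0,0,0,-9,0],[50,0,0,0,0,-12,0]]'
python3 -c "
from h import *
s=sense();print(np.round(s['joints'],2),Ro.from_quat(s['ee_rot']).as_matrix().round(2))"
```

```text
clock: 4.8
position: [648.6, 18.7, 190.4]
ee_rot: [-0.008, 0.981, -0.024, 0.192]
contact_force: [0.6, -0.5, -2.0]
opening: 59.9
finger_force: 30.0
clock: 5.3
position: [639.2, 7.1, 182.6]
ee_rot: [-0.008, 0.971, -0.042, 0.235]
contact_force: [-0.9, -2.0, -2.2]
opening: 59.7
finger_force: 30.0
[-0.06  0.71 -0.15  2.04  1.84  0.25 -0.36] [[-0.89  0.    0.46]
 [-0.04  1.   -0.08]
 [-0.46 -0.09 -0.89]]
```

```bash
python3 -m handwheel '[[50,0,0,0,0,0,0],[50,0,0,0,0,0,0],[50,0,0,0,0,0,0],[50,0,0,0,0,0,0],[50,0,0,0,0,0,0]]'
python3 -c "
from h import *
s=sense();print(np.round(s['joints'],2),Ro.from_quat(s['ee_rot']).as_matrix().round(2))"
```

```text
clock: 5.8
position: [638.8, 6.2, 182.3]
ee_rot: [-0.007, 0.971, -0.042, 0.234]
contact_force: [0.3, -0.1, -2.4]
opening: 59.8
finger_force: 30.0
[-0.06  0.71 -0.15  2.04  1.84  0.25 -0.35] [[-0.89  0.01  0.46]
 [-0.03  1.   -0.08]
 [-0.45 -0.09 -0.89]]
```

```bash
cat >> h.py <<'E'
def to(p,tilt=0,yaw=1.5):
    "tool-frame shift/turn to world TCP p, scoop-style tilt (deg) and tool y rotated by yaw from world y"
    s=sense(); R=Ro.from_quat(s['ee_rot'])
    T=Ro.from_euler('z',yaw,degrees=True)*Ro.from_matrix([[-1,0,0],[0,1,0],[0,0,-1]])*Ro.from_euler('y',-tilt,degrees=True)
    print('shift',(R.inv().apply(np.array(p)-s['position'])/1000).round(4),'turn',(R.inv()*T).as_rotvec(degrees=True).round(1),'j',np.round(s['joints'],2),'pos',np.round(s['position'],0))
E
python3 -c "
from h import *
to((655,33,192),45);to((655,33,192),75)"
```

```text
shift [-0.0197  0.026  -0.0034] turn [ -5.1 -18.    1.4] j [-0.06  0.71 -0.15  2.04  1.84  0.25 -0.35] pos [639.   6. 182.]
shift [-0.0197  0.026  -0.0034] turn [ -4.6 -47.9   2.8] j [-0.06  0.71 -0.15  2.04  1.84  0.25 -0.35] pos [639.   6. 182.]
```

```bash
python3 -m handwheel '[[50,-0.004,0.005,-0.001,-1,-3.6,0.3],[50,-0.008,0.01,-0.002,-2,-7.2,0.6],[50,-0.012,0.015,-0.003,-3,-11,1],[50,-0.016,0.021,-0.003,-4,-15,1.2],[50,-0.02,0.026,-0.003,-5,-18,1.4]]'
python3 -c "
from h import *
to((655,33,192),45);to((655,33,192),60)"
```

```text
clock: 6.3
position: [654.8, 32.4, 191.3]
ee_rot: [-0.012, 0.924, 0.005, 0.383]
contact_force: [-0.6, 0.1, -3.6]
opening: 59.6
finger_force: 30.0
shift [-0.0006  0.0006 -0.0003] turn [-0.1  0.1 -0. ] j [ 0.22  0.84 -0.64  2.22  2.48  0.81 -0.88] pos [655.  32. 191.]
shift [-0.0006  0.0006 -0.0003] turn [ -0.1 -14.9  -0. ] j [ 0.22  0.84 -0.64  2.22  2.48  0.81 -0.88] pos [655.  32. 191.]
```

```bash
python3 -m handwheel '[[50,0,0,0,0,-6,0],[50,0,0,0,0,-12,0],[50,0,0,0,0,-18,0],[50,0,0,0,0,-24,0],[50,0,0,0,0,-31,0]]'
python3 -m handwheel '[[50,0,0,0,0,0,0],[50,0,0,0,0,0,0],[50,0,0,0,0,0,0],[50,0,0,0,0,0,0],[50,0,0,0,0,0,0]]'
python3 -m handwheel '[[50,0,0,0,0,0,0],[50,0,0,0,0,0,0],[50,0,0,0,0,0,0],[50,0,0,0,0,0,0],[50,0,0,0,0,0,0]]'
python3 - <<'E'
from h import *
to((655,33,191),76)
f=grab('side'); a=f['color'][130:330,200:460]; b=grab('scene')['color'][150:350,240:440]
im=np.hstack([cv2.resize(a,(494,380)),cv2.resize(b,(300,300))[:300] if 0 else cv2.resize(b,(304,380))]); cv2.imwrite('pics/pour.png',im[...,::-1])
E
```

```text
clock: 6.8
position: [655.3, 32.1, 192.1]
ee_rot: [-0.011, 0.786, 0.006, 0.618]
contact_force: [1.1, 0.5, -2.2]
opening: 59.8
finger_force: 30.0
clock: 7.3
position: [655.8, 32.7, 193.9]
ee_rot: [-0.011, 0.787, 0.007, 0.617]
contact_force: [-0.1, -0.6, -1.9]
opening: 60.1
finger_force: 30.0
clock: 7.8
position: [655.1, 32.8, 191.4]
ee_rot: [-0.011, 0.788, 0.007, 0.616]
contact_force: [-0.3, 0.5, -1.3]
opening: 59.6
finger_force: 30.0
shift [0.0004 0.0002 0.    ] turn [-0.   0.   0.1] j [ 0.18  1.22 -0.62  2.45  2.97  1.84 -1.06] pos [655.  33. 191.]
```

View pics/pour.png

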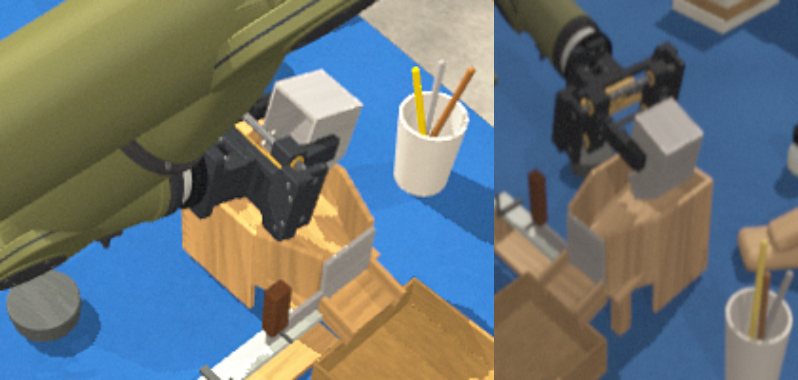

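The picture shows the scoop inverted over the hopper, lip inside it, with nothing spilled on the bench. I'll check with the wrist camera by colour, then raise and tilt back.

```bash
cat >> h.py <<'E'
def balls(f,lo=150):
    h=cv2.cvtColor(f['color'],cv2.COLOR_RGB2HSV); m=((h[...,0]<14)&(h[...,1]>lo)).astype(np.uint8)
    n,l,st,c=cv2.connectedComponentsWithStats(cv2.morphologyEx(m,cv2.MORPH_OPEN,np.ones((3,3))))
    return [(c[i].round().tolist(),int(st[i,4]),st[i,2:4].tolist()) for i in range(1,n) if st[i,4]>25]
E
python3 - <<'E'
from h import *
import pickle
f=pickle.load(open('wrist2.pkl','rb')); h=cv2.cvtColor(f['color'],cv2.COLOR_RGB2HSV)
print(h[275,318],h[310,281],h[347,307],'wood',h[120,350],h[130,440],'handle',h[40,80])
print(balls(f))
g=grab('wrist','wpour.png'); print(balls(g))
to((655,33,265),76); to((655,33,265),45)
E
```

```text
[ 14 135 157] [ 14 134 152] [ 14 136 154] wood [ 16 102 182] [ 16 109 124] handle [ 10 133 111]
[]
[]
shift [-0.0713  0.0001 -0.0179] turn [-0.   0.   0.1] j [ 0.18  1.22 -0.62  2.45  2.97  1.84 -1.06] pos [655.  33. 191.]
shift [-0.0713  0.0001 -0.0179] turn [-0.1 31.   0.1] j [ 0.18  1.22 -0.62  2.45  2.97  1.84 -1.06] pos [655.  33. 191.]
```

```bash
sed -i 's/h\[...,0\]<14)&(h\[...,1\]>lo)/h[...,0]<16)\&(h[...,1]>lo)\&(h[...,2]>70)/; s/lo=150/lo=122/' h.py
python3 -m handwheel '[[50,-0.015,0,-0.004,0,0,0],[50,-0.03,0,-0.008,0,0,0],[50,-0.045,0,-0.011,0,0,0],[50,-0.06,0,-0.015,0,0,0],[50,-0.07,0,-0.018,0,0,0]]'
python3 -m handwheel '[[50,0,0,0,0,6,0],[50,0,0,0,0,12,0],[50,0,0,0,0,18,0],[50,0,0,0,0,24,0],[50,0,0,0,0,31,0]]'
python3 - <<'E'
from h import *
import pickle
print('old',balls(pickle.load(open('wrist2.pkl','rb'))))
g=grab('wrist','w3.png'); print('now',balls(g))
to((655,33,265),20); to((520,250,265),0)
E
```

```text
clock: 8.45
position: [654.5, 33.0, 264.9]
ee_rot: [-0.011, 0.788, 0.008, 0.616]
contact_force: [-0.7, 0.9, -1.2]
opening: 59.6
finger_force: 30.0
clock: 8.95
position: [653.3, 32.2, 263.2]
ee_rot: [-0.012, 0.923, 0.004, 0.384]
contact_force: [0.1, -1.1, -3.4]
opening: 59.7
finger_force: 30.0
old [([83.0, 41.0], 4782, [101, 68]), ([317.0, 275.0], 1800, [48, 48]), ([293.0, 328.0], 3394, [72, 83])]
now [([161.0, 1.0], 30, [13, 3])]
shift [ 0.0022 -0.0012  0.0006] turn [ 0.1 25.4  0. ] j [ 0.22  0.66 -0.61  2.18  2.35  0.62 -0.79] pos [656.  34. 267.]
shift [ 0.093   0.2194 -0.091 ] turn [ 0.1 45.4  0.1] j [ 0.22  0.66 -0.61  2.18  2.35  0.62 -0.79] pos [656.  34. 267.]
```

View pics/w3.png

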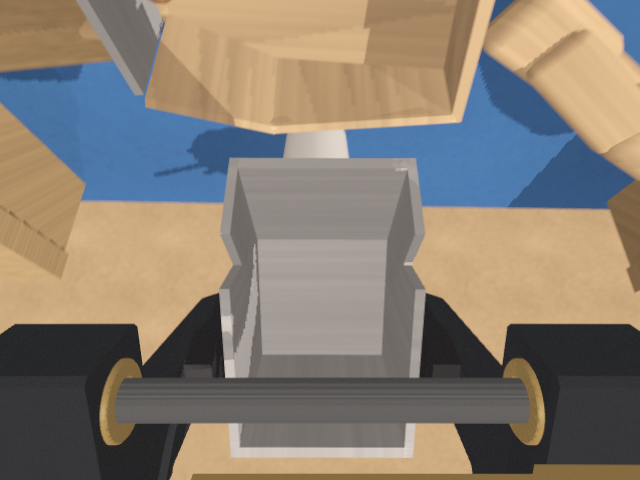

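The picture shows the scoop empty with the balls gone; a ball edge shows by the gate at (161,1). I'll swing back to the scoop's place, levelling on the way.

```bash
python3 -m handwheel '[[50,0.009,0.022,-0.009,0,4,0],[50,0.018,0.044,-0.018,0,8,0],[50,0.028,0.066,-0.027,0,12,0],[50,0.037,0.088,-0.036,0,16,0],[50,0.046,0.11,-0.046,0,20,0]]'
python3 -c "
from h import *
to((520,250,265),0)"
```

```text
clock: 9.5
position: [596.6, 119.5, 260.1]
ee_rot: [-0.013, 0.969, -0.008, 0.246]
contact_force: [0.2, -0.5, -1.6]
opening: 59.7
finger_force: 30.0
shift [ 0.0613  0.132  -0.0419] turn [-1.3 28.4 -0. ] j [-0.2   0.55 -0.25  2.07  1.38  0.32 -0.08] pos [597. 119. 260.]
```

```bash
python3 -m handwheel '[[50,0.012,0.026,-0.008,0,5.5,0],[50,0.024,0.052,-0.016,0,11,0],[50,0.036,0.078,-0.024,-1,17,0],[50,0.048,0.104,-0.033,-1,23,0],[50,0.061,0.132,-0.042,-1.3,28.4,0]]'
python3 -c "
from h import *
to((490,344,120),0);to((490,344,49),0)"
```

```text
clock: 10.0
position: [520.0, 249.8, 266.5]
ee_rot: [-0.013, 1.0, 0.001, -0.003]
contact_force: [0.9, -0.1, -1.9]
opening: 59.8
finger_force: 30.0
shift [0.0268 0.0945 0.1469] turn [ 0.2 -0.3  0. ] j [-0.15  0.68 -0.66  1.69  0.48  0.95  0.61] pos [520. 250. 266.]
shift [0.0264 0.0943 0.2179] turn [ 0.2 -0.3  0. ] j [-0.15  0.68 -0.66  1.69  0.48  0.95  0.61] pos [520. 250. 266.]
```

```bash
python3 -m handwheel '[[50,0.007,0.024,0.03,0,0,0],[50,0.014,0.048,0.065,0,0,0],[50,0.021,0.072,0.1,0,0,0],[50,0.027,0.094,0.135,0,0,0],[50,0.027,0.094,0.16,0,0,0]]'
python3 -m handwheel '[[50,0,0,0.02,0,0,0],[50,0,0,0.035,0,0,0],[50,0,0,0.045,0,0,0],[50,0,0,0.05,0,0,0],[50,0,0,0.05,0,0,0]]'
python3 -m handwheel '[[50,0,0,0.002,0,0,0],[50,0,0,0.004,0,0,0],[50,0,0,0.006,0,0,0],[50,0,0,0.008,0,0,0],[50,0,0,0.008,0,0,0]]'
```

```text
clock: 10.5
position: [488.8, 346.4, 104.2]
ee_rot: [-0.016, 1.0, 0.001, -0.001]
contact_force: [0.1, 0.3, -2.3]
opening: 59.7
finger_force: 30.0
clock: 11.0
position: [493.5, 344.4, 57.0]
ee_rot: [-0.013, 1.0, 0.003, 0.002]
contact_force: [-0.1, -0.0, 0.2]
opening: 59.7
finger_force: 30.0
clock: 11.5
position: [493.6, 344.8, 49.2]
ee_rot: [-0.013, 1.0, 0.003, 0.002]
contact_force: [-0.6, -0.0, -1.6]
opening: 59.9
finger_force: 30.0
```

```bash
python3 -m handwheel '[[50,0,0,0.001,0,0,0],[50,0,0,0.001,0,0,0],[50,0,0,0.002,0,0,0],[50,0,0,0.002,0,0,0],[50,0,0,0.002,0,0,0]]'
```

```text
clock: 12.0
position: [493.8, 345.0, 48.5]
ee_rot: [-0.013, 1.0, 0.003, 0.003]
contact_force: [-1.0, -1.5, 8.7]
opening: 59.7
finger_force: 30.0
```

```bash
python3 -m handwheel '[[100,0,0,0,0,0,0],[100,0,0,0,0,0,0],[100,0,0,0,0,0,0],[100,0,0,0,0,0,0],[100,0,0,0,0,0,0]]'
python3 -m handwheel '[[100,0,0,-0.03,0,0,0],[100,0,0,-0.07,0,0,0],[100,0,0,-0.11,0,0,0],[100,0,0,-0.15,0,0,0],[100,0,0,-0.17,0,0,0]]'
python3 - <<'E'
from h import *
f=grab('wrist','w4.png'); h=cv2.cvtColor(f['color'],cv2.COLOR_RGB2HSV); m=(h[...,1]<60)&(h[...,2]>90); m[290:]=0
c=max(cv2.findContours(m.astype(np.uint8),0,2)[0],key=cv2.contourArea); print(cv2.boundingRect(c),cv2.minAreaRect(c))
for p in [(558,-60,240)]: to(p,0,6.2)
E
```

```text
clock: 12.5
position: [493.6, 344.9, 47.1]
ee_rot: [-0.013, 1.0, 0.003, 0.002]
contact_force: [-0.3, 0.7, -0.3]
opening: 88.1
finger_force: 0.0
clock: 13.0
position: [493.7, 344.9, 220.8]
ee_rot: [-0.013, 1.0, 0.005, 0.004]
contact_force: [1.1, 0.0, -0.7]
opening: 87.7
finger_force: 0.0
(275, 131, 90, 140) ((319.4999694824219, 200.49996948242188), (88.99998474121094, 138.99996948242188), -0.0)
shift [-0.0536 -0.407  -0.0216] turn [ 0.7  0.6 -4.8] j [-0.35  0.75 -0.6   1.67  0.53  0.87  0.43] pos [495. 346. 223.]
```

```bash
python3 -m handwheel '[[100,-0.005,-0.04,-0.004,0,0,-1],[100,-0.011,-0.085,-0.008,0,0,-2],[100,-0.017,-0.13,-0.012,0,0,-3],[100,-0.023,-0.175,-0.016,0,0,-4],[100,-0.028,-0.22,-0.02,0.7,0.6,-4.8]]'
python3 -c "
from h import *
to((552,-80,240),0,6.2)"
```

```text
clock: 13.55
position: [526.1, 122.0, 235.4]
ee_rot: [-0.055, 0.998, -0.003, -0.004]
contact_force: [0.9, 0.6, -0.1]
opening: 88.0
finger_force: 0.0
shift [-0.0037 -0.2036 -0.0034] turn [-0.4 -0.4  0.1] j [ 0.08  0.68 -0.67  1.83  0.56  0.84  0.81] pos [526. 122. 235.]
```

```bash
python3 -m handwheel '[[100,-0.001,-0.044,0,0,0,0],[100,-0.002,-0.088,-0.001,0,0,0],[100,-0.003,-0.132,-0.002,0,0,0],[100,-0.004,-0.176,-0.003,0,0,0],[100,-0.004,-0.203,-0.003,0,0,0]]'
python3 - <<'E'
from h import *
import pickle
f=grab('wrist','w5.png'); pickle.dump(f,open('w5.pkl','wb'))
print(f['s']['position'])
E
```

```text
clock: 14.05
position: [552.2, -81.5, 239.0]
ee_rot: [-0.052, 0.999, -0.004, -0.004]
contact_force: [0.6, 0.2, 0.2]
opening: 88.2
finger_force: 0.0
[552.16120818 -81.53867608 239.04099007]
```

View pics/w5.png

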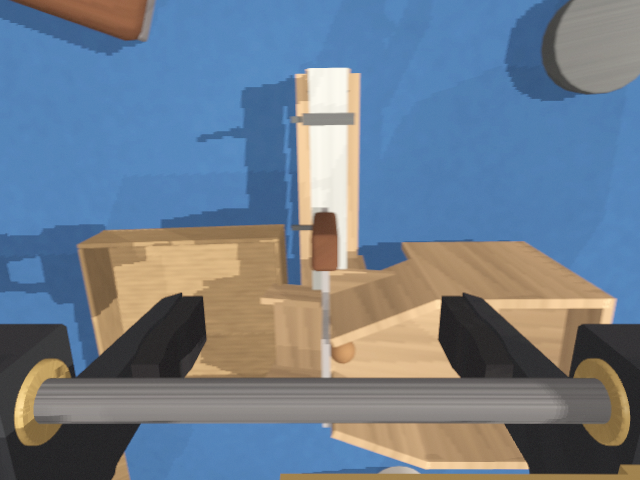

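The picture shows the clip's bar at row ~118, columns 303–355, with its fin at (291–302,118). The handle spans rows 212–270 around column 324, with its pointer at (304,228). A ball sits at the gate at (343,350). I'll get exact edges from the pixels.

```bash
python3 - <<'E'
from h import *
import pickle
f=pickle.load(open('w5.pkl','rb')); a=f['color'].astype(int); g=a.sum(2)//3
print('clip rows col330',g[108:130,330]); print('clip rows col345',g[108:130,345]); print('fin col296',g[108:130,296])
print('ptr col310',g[220:236,310]); print('ptr col298',g[220:236,298])
print('handle col325 R', [(r,*a[r,325]) for r in range(206,276,3)])
o=np.array([645.7,-67.1]); y=np.radians(6.2); M=np.array([[np.cos(y),np.sin(y)],[-np.sin(y),np.cos(y)]])
C=lambda p,z:(M@(plane(f,p,z)[:2]-o)).round(1)
for z in (58,61,88): print('clip',z,C((330,118.5),z),'fin',C((296,118.5),z))
for z in (58,62,66,75,80): print('ptr',z,C((304,228),z))
print('+x top edge',C((325,270),142),'-x foot',C((325,212),80), 'rail end',C((328,68),58))
E
```

```text
clip rows col330 [234 234 234 234 220 164 136 135 137 136 137 138 138 137 137 137 138 228
 241 241 240 240]
clip rows col345 [234 234 234 234 204 153 136 134 134 138 137 138 138 136 136 136 151 228
 240 240 240 241]
fin col296 [175 174 173 172 171 170 170 166 143 137 137 137 137 137 138 156 156 155
 156 156 154 153]
ptr col310 [193 191 188 188 158 105  90  91  92  89 143 165 169 168 166 163]
ptr col298 [122 122 120 121 104  85  94  97  98  98 102 109 112 114 110 110]
handle col325 R [(206, np.int64(241), np.int64(237), np.int64(227)), (209, np.int64(153), np.int64(145), np.int64(140)), (212, np.int64(106), np.int64(85), np.int64(74)), (215, np.int64(92), np.int64(58), np.int64(42)), (218, np.int64(94), np.int64(61), np.int64(43)), (221, np.int64(94), np.int64(61), np.int64(44)), (224, np.int64(97), np.int64(64), np.int64(47)), (227, np.int64(97), np.int64(63), np.int64(45)), (230, np.int64(100), np.int64(66), np.int64(47)), (233, np.int64(101), np.int64(66), np.int64(48)), (236, np.int64(138), np.int64(90), np.int64(65)), (239, np.int64(146), np.int64(98), np.int64(69)), (242, np.int
[... 208 characters left out ...]
 np.int64(100), np.int64(73)), (257, np.int64(150), np.int64(100), np.int64(72)), (260, np.int64(151), np.int64(100), np.int64(72)), (263, np.int64(154), np.int64(101), np.int64(74)), (266, np.int64(153), np.int64(103), np.int64(72)), (269, np.int64(139), np.int64(92), np.int64(66)), (272, np.int64(215), np.int64(206), np.int64(200)), (275, np.int64(215), np.int64(206), np.int64(200))]
clip 58 [-166.4    0.6] fin [-166.5  -22.9]
clip 61 [-166.4    0.5] fin [-166.5  -22.7]
clip 88 [-166.6    0.2] fin [-166.7  -21. ]
ptr 58 [-88.5 -18.6]
ptr 62 [-89.5 -18.4]
ptr 66 [-90.5 -18.2]
ptr 75 [-92.9 -17.7]
ptr 80 [-94.2 -17.5]
+x top edge [-86.2  -3.1] -x foot [-105.4   -3. ] rail end [-198.8   -0.8]
```

Checks: the rail end comes out at chute x = −198.8 (given −199) and the handle at about −95. The clip is at x ≈ −166.4, so travel is ≈ 71.5 mm, within 66–86. Descending on the handle.

```bash
python3 -c "
from h import *
to((551.6,-80.4,118),0,6.2)"
```

```text
shift [-0.001   0.0073  0.1204] turn [-0.6 -0.5 -0.5] j [ 0.47  0.7  -0.69  1.77  0.57  0.89  1.19] pos [552. -86. 238.]
```

```bash
python3 -m handwheel '[[100,0,0.003,0.015,-0.5,-0.5,-0.5],[100,-0.001,0.006,0.03,-0.5,-0.5,-0.5],[100,-0.001,0.006,0.045,-0.5,-0.5,-0.5],[100,-0.001,0.006,0.06,-0.5,-0.5,-0.5],[100,-0.001,0.006,0.06,-0.5,-0.5,-0.5]]'
python3 -c "
from h import *
for i in range(3): to((551.6,-80.4,118),0,6.2)"
```

```text
clock: 14.6
position: [550.9, -71.1, 177.7]
ee_rot: [-0.059, 0.998, 0.002, -0.001]
contact_force: [-0.8, 0.0, 1.0]
opening: 88.1
finger_force: 0.0
shift [ 0.0002 -0.0095  0.0597] turn [ 0.2 -0.1  0.6] j [ 0.42  0.78 -0.64  1.84  0.65  0.75  1.11] pos [551. -71. 178.]
shift [ 0.0002 -0.0095  0.0597] turn [ 0.2 -0.1  0.6] j [ 0.42  0.78 -0.64  1.84  0.65  0.75  1.11] pos [551. -71. 178.]
shift [ 0.0002 -0.0095  0.0597] turn [ 0.2 -0.1  0.6] j [ 0.42  0.78 -0.64  1.84  0.65  0.75  1.11] pos [551. -71. 178.]
```

```bash
python3 -m handwheel '[[100,0,0,0,0,0,0],[100,0,0,0,0,0,0],[100,0,0,0,0,0,0],[100,0,0,0,0,0,0],[100,0,0,0,0,0,0]]'
python3 -c "
from h import *
to((551.6,-80.4,118),0,6.2)"
```

```text
clock: 15.1
position: [552.6, -71.2, 180.2]
ee_rot: [-0.059, 0.998, 0.002, 0.001]
contact_force: [0.2, -0.1, -0.3]
opening: 87.8
finger_force: 0.0
shift [ 0.0023 -0.0092  0.0622] turn [0.2 0.2 0.5] j [ 0.42  0.77 -0.64  1.84  0.65  0.75  1.11] pos [553. -71. 180.]
```

```bash
python3 -m handwheel '[[100,0.001,-0.005,0.005,0,0,0.5],[100,0.002,-0.009,0.02,0,0,0.5],[100,0.002,-0.009,0.035,0,0,0.5],[100,0.002,-0.009,0.05,0,0,0.5],[100,0.002,-0.009,0.062,0,0,0.5]]'
python3 -m handwheel '[[100,0,0,0,0,0,0],[100,0,0,0,0,0,0],[100,0,0,0,0,0,0],[100,0,0,0,0,0,0],[100,0,0,0,0,0,0]]'
python3 -c "
from h import *
to((551.6,-80.4,118),0,6.2)"
```

```text
clock: 15.6
position: [550.8, -80.8, 115.9]
ee_rot: [-0.054, 0.999, 0.002, 0.0]
contact_force: [0.1, -0.6, 0.3]
opening: 88.0
finger_force: 0.0
clock: 16.1
position: [552.0, -80.2, 118.4]
ee_rot: [-0.054, 0.999, 0.002, 0.002]
contact_force: [-0.4, -1.0, 0.3]
opening: 87.8
finger_force: 0.0
shift [ 0.0004 -0.0002  0.0004] turn [0.2 0.2 0. ] j [ 0.39  0.86 -0.56  1.87  0.75  0.63  1.04] pos [552. -80. 118.]
```

Good. Closing on the handle, then pulling along tool +x at a moderate rate.

```bash
python3 -m handwheel '[[0,0,0,0,0,0,0],[0,0,0,0,0,0,0],[0,0,0,0,0,0,0],[0,0,0,0,0,0,0],[0,0,0,0,0,0,0]]'
python3 -m handwheel '[[0,0,0,0,0,0,0],[0,0.004,0,0,0,0,0],[0,0.008,0,0,0,0,0],[0,0.012,0,0,0,0,0],[0,0.015,0,0,0,0,0]]'
python3 -c "
from h import *
o=np.array([645.7,-67.1]); y=np.radians(6.2); h=o-(95+71.5)*np.array([np.cos(y),np.sin(y)])-3*np.array([-np.sin(y),np.cos(y)])
print(h); to((*h,118),0,6.2)"
```

```text
clock: 16.6
position: [551.7, -80.1, 117.9]
ee_rot: [-0.054, 0.999, 0.002, 0.001]
contact_force: [0.4, -0.2, -0.2]
opening: 50.1
finger_force: 0.0
clock: 17.1
position: [537.1, -81.5, 117.8]
ee_rot: [-0.055, 0.999, 0.002, 0.002]
contact_force: [3.8, 1.5, -5.0]
opening: 15.6
finger_force: 30.0
[480.49786257 -88.06434562]
shift [ 0.057  -0.0003 -0.0004] turn [0.2 0.2 0.1] j [ 0.39  0.85 -0.55  1.92  0.76  0.59  1.02] pos [537. -82. 118.]
```

The fingers were still closing when the pull began, so the grip is off-centre. I'll let go (the gate is barely open), recentre and regrip with enough waiting.

```bash
python3 -m handwheel '[[45,0,0,0,0,0,0],[45,0,0,0,0,0,0],[45,0,0,0,0,0,0],[45,-0.008,0,0,0,0,0],[45,-0.015,0,0,0,0,0]]'
python3 -m handwheel '[[45,0,0,0,0,0,0],[45,0,0,0,0,0,0],[45,0,0,0,0,0,0],[0,0,0,0,0,0,0],[0,0,0,0,0,0,0]]'
python3 -m handwheel '[[0,0,0,0,0,0,0],[0,0,0,0,0,0,0],[0,0,0,0,0,0,0],[0,0,0,0,0,0,0],[0,0,0,0,0,0,0]]'
python3 -c "
from h import *
to((480.5,-88.1,118),0,6.2)"
```

```text
clock: 17.6
position: [552.5, -80.1, 118.0]
ee_rot: [-0.054, 0.999, 0.002, 0.001]
contact_force: [0.1, 0.2, 0.0]
opening: 39.7
finger_force: 0.0
clock: 18.1
position: [551.5, -80.2, 117.9]
ee_rot: [-0.054, 0.999, 0.002, 0.001]
contact_force: [-0.3, -0.8, -0.8]
opening: 26.1
finger_force: 0.0
clock: 18.6
position: [551.6, -79.9, 117.9]
ee_rot: [-0.055, 0.999, 0.002, 0.001]
contact_force: [-0.1, 2.1, -0.1]
opening: 15.8
finger_force: 30.0
shift [ 0.0715 -0.0004 -0.0003] turn [0.2 0.1 0.1] j [ 0.39  0.86 -0.56  1.87  0.75  0.63  1.04] pos [552. -80. 118.]
```

Gripped at the right opening (≈16 mm) and centred. Now pulling 71.5 mm.

```bash
python3 -m handwheel '[[0,0.005,0,0,0,0,0],[0,0.015,0,0,0,0,0],[0,0.025,0,0,0,0,0],[0,0.035,0,0,0,0,0],[0,0.045,0,0,0,0,0]]'
python3 -m handwheel '[[0,0.01,0,0,0,0,0],[0,0.019,0,0,0,0,0],[0,0.0265,0,0,0,0,0],[0,0.0265,0,0,0,0,0],[0,0.0265,0,0,0,0,0]]'
python3 -m handwheel '[[0,0,0,0,0,0,0],[0,0,0,0,0,0,0],[0,0,0,0,0,0,0],[0,0,0,0,0,0,0],[0,0,0,0,0,0,0]]'
python3 - <<'E'
from h import *
import pickle
to((480.5,-88.1,118),0,6.2)
for n in ('wrist','side','scene'):
    f=grab(n,n+'6.png'); pickle.dump(f,open(n+'6.pkl','wb'))
    if n=='side':
        print(balls(f,140))
E
```

```text
clock: 19.1
position: [508.1, -84.9, 117.9]
ee_rot: [-0.054, 0.999, 0.002, 0.003]
contact_force: [7.2, 1.7, -7.2]
opening: 16.0
finger_force: 30.0
clock: 19.6
position: [482.7, -87.9, 117.9]
ee_rot: [-0.054, 0.999, 0.002, 0.003]
contact_force: [8.0, -0.1, -7.9]
opening: 15.7
finger_force: 30.0
clock: 20.1
position: [482.9, -87.9, 117.9]
ee_rot: [-0.054, 0.999, 0.002, 0.004]
contact_force: [7.2, 1.5, -6.9]
opening: 15.7
finger_force: 30.0
shift [ 0.0024  0.     -0.0001] turn [0.2 0.4 0. ] j [ 0.39  0.8  -0.49  2.08  0.83  0.46  0.94] pos [483. -88. 118.]
[([498.0, 150.0], 6196, [308, 247]), ([106.0, 50.0], 534, [43, 46]), ([83.0, 64.0], 464, [26, 45]), ([41.0, 93.0], 3004, [86, 77]), ([3.0, 126.0], 38, [8, 8]), ([442.0, 176.0], 68, [13, 20]), ([311.0, 324.0], 40, [6, 9]), ([429.0, 338.0], 37, [9, 6]), ([426.0, 347.0], 36, [10, 6]), ([436.0, 347.0], 29, [9, 5]), ([347.0, 448.0], 1906, [55, 67])]
```

```bash
python3 -m handwheel '[[0,0.002,0,0,0,0,0],[0,0.0023,0,0,0,0,0],[0,0.0023,0,0,0,0,0],[0,0.0023,0,0,0,0,0],[0,0.0023,0,0,0,0,0]]'
python3 -m handwheel '[[0,0,0,0,0,0,0],[0,0,0,0,0,0,0],[0,0,0,0,0,0,0],[0,0,0,0,0,0,0],[0,0,0,0,0,0,0]]'
python3 - <<'E'
from h import *
import pickle
for i in range(1): to((480.5,-88.1,118),0,6.2)
F={}
for n in ('wrist','side','scene'):
    F[n]=grab(n,n+'7.png'); pickle.dump(F[n],open(n+'7.pkl','wb'))
c=lambda n,x,y,w,h,s: cv2.resize(F[n]['color'][y:y+h,x:x+w],None,fx=s,fy=s,interpolation=cv2.INTER_CUBIC)
im=np.zeros((600,800,3),np.uint8)
im[:300,:400]=c('side',280,270,200,150,2)
im[:300,400:]=c('scene',210,230,133,100,3.0075)[:300,:400]
im[300:,:400]=c('scene',190,280,200,150,2)
im[300:,400:]=c('wrist',220,80,200,150,2)
cv2.imwrite('pics/fin.png',im[...,::-1])
E
```

```text
clock: 20.75
position: [480.8, -88.1, 117.9]
ee_rot: [-0.054, 0.999, 0.002, 0.004]
contact_force: [8.0, 0.7, -7.4]
opening: 15.9
finger_force: 30.0
clock: 21.25
position: [480.8, -88.1, 117.9]
ee_rot: [-0.054, 0.999, 0.002, 0.004]
contact_force: [7.2, 1.0, -7.9]
opening: 15.8
finger_force: 30.0
shift [ 0.0003  0.     -0.0001] turn [0.2 0.4 0. ] j [ 0.39  0.79 -0.49  2.08  0.84  0.46  0.93] pos [481. -88. 118.]
```

View pics/fin.png

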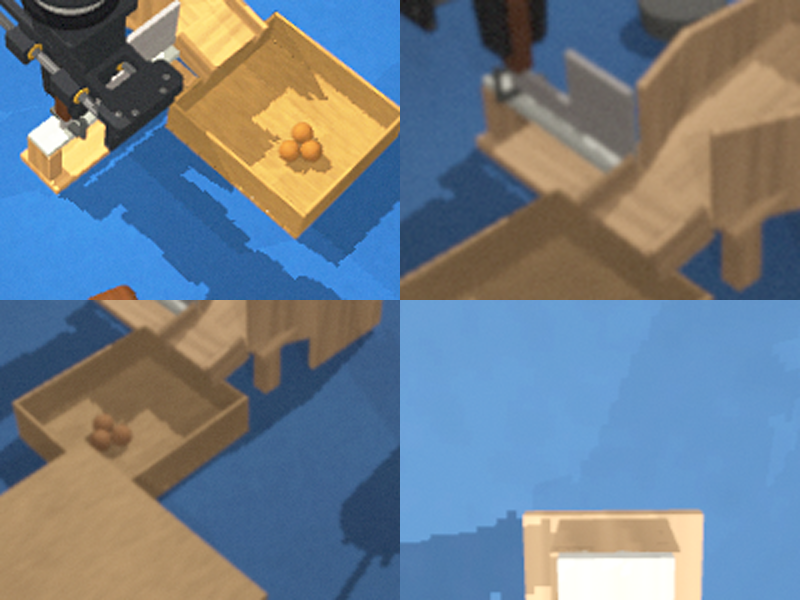

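The montage shows all three balls at rest in the carton (side panel near (300,145)) and the gate drawn out, with the handle at the clip. One numeric check of the handle against the clip in the wrist view.

```bash
python3 - <<'E'
from h import *
import pickle
f=pickle.load(open('wrist7.pkl','rb')); a=f['color'].astype(int)
K,R,t,d=cam(f); y=np.radians(6.2); o=np.array([645.7,-67.1])
def px(x,yy,z):
    w=np.array([*(o+[x*np.cos(y)-yy*np.sin(y),x*np.sin(y)+yy*np.cos(y)]),z]); return cv2.projectPoints(w[None],cv2.Rodrigues(R)[0],t,K,d)[0].ravel().round(1)
print('expect clip',px(-166.4,0,60),'clip fin',px(-166.4,-22,75),'handle -x foot',px(-177.5,-3,80),'-x top',px(-177.5,-3,142),'ptr',px(-166.5,-17.5,80))
g=a.sum(2)//3
for c in (300,306,312,318,322,326,330,336,342): print(c,[int(g[r,c]) for r in range(200,262,3)],'R-B',[int(a[r,c,0]-a[r,c,2]) for r in range(200,262,6)])
E
```

```text
expect clip [328.  280.1] clip fin [277.2 293.6] handle -x foot [321.7 273.6] -x top [323.  357.9] ptr [286.9 298.3]
300 [164, 156, 183, 240, 255, 255, 255, 253, 253, 253, 253, 253, 253, 251, 251, 251, 249, 249, 250, 249, 229] R-B [74, 36, 0, 0, 6, 5, 6, 11, 15, 15, 31]
306 [151, 148, 181, 240, 255, 253, 253, 253, 253, 253, 253, 253, 253, 253, 253, 253, 255, 255, 255, 255, 209] R-B [71, 34, 0, 5, 6, 5, 6, 6, 0, 0, 13]
312 [153, 144, 190, 238, 254, 254, 254, 254, 254, 254, 254, 254, 255, 255, 255, 255, 255, 255, 255, 255, 210] R-B [70, 28, 1, 1, 1, 2, 0, 0, 0, 0, 12]
318 [156, 155, 181, 247, 254, 253, 254, 254, 254, 253, 253, 255, 255, 255, 255, 255, 255, 255, 255, 253, 244] R-B [74, 34, 3, 3, 3, 4, 0, 0, 0, 0, 13]
322 [164, 163, 184, 250, 255, 254, 253, 254, 253, 253, 253, 255, 255, 255, 255, 254, 254, 254, 253, 253, 253] R-B [76, 37, 0, 4, 4, 4, 0, 0, 1, 4, 4]
326 [164, 164, 183, 250, 255, 252, 253, 253, 253, 253, 253, 255, 255, 255, 255, 252, 252, 253, 252, 252, 252] R-B [75, 38, 0, 6, 6, 6, 0, 0, 7, 7, 7]
330 [160, 160, 192, 248, 252, 253, 252, 252, 252, 252, 252, 252, 252, 252, 251, 252, 252, 252, 252, 251, 252] R-B [75, 17, 7, 7, 8, 9, 9, 10, 9, 9, 9]
336 [153, 161, 191, 245, 254, 253, 253, 253, 253, 253, 253, 253, 253, 253, 253, 253, 253, 253, 253, 253, 253] R-B [71, 24, 3, 6, 6, 6, 5, 5, 6, 6, 6]
342 [150, 149, 190, 248, 254, 254, 254, 254, 254, 254, 254, 254, 254, 254, 254, 254, 254, 254, 254, 254, 254] R-B [70, 22, 2, 2, 3, 3, 2, 2, 3, 3, 3]
```

```bash
python3 - <<'E'
from h import *
import pickle
f=pickle.load(open('wrist7.pkl','rb')); a=f['color'].astype(int); g=a.sum(2)//3
for c in (272,276,280,286,292,298,310,316,322,328,334,340,346,352): print(c,[int(g[r,c]) for r in range(260,312,2)])
print([tuple(a[r,322]) for r in (270,276,282,290,300,330)] and [[int(v) for v in a[r,322]] for r in (266,272,276,282,290,300,330,350,360)])
E
```

```text
272 [140, 140, 140, 130, 125, 124, 125, 125, 125, 127, 164, 164, 162, 164, 163, 165, 158, 119, 60, 61, 62, 61, 60, 60, 60, 62]
276 [124, 125, 125, 124, 124, 124, 124, 125, 123, 117, 109, 103, 97, 99, 99, 99, 97, 64, 60, 61, 62, 59, 62, 61, 59, 52]
280 [125, 126, 124, 124, 123, 125, 125, 113, 97, 98, 100, 98, 98, 98, 99, 97, 90, 86, 79, 53, 53, 52, 52, 53, 53, 53]
286 [224, 224, 224, 224, 224, 224, 224, 184, 98, 99, 96, 92, 87, 84, 80, 79, 141, 163, 62, 53, 51, 53, 54, 53, 55, 52]
292 [226, 225, 225, 225, 225, 173, 96, 106, 108, 118, 117, 118, 118, 118, 117, 194, 225, 215, 62, 51, 52, 52, 51, 51, 52, 53]
298 [218, 218, 218, 218, 218, 163, 96, 112, 117, 118, 118, 118, 118, 117, 118, 191, 224, 205, 63, 52, 53, 52, 51, 51, 49, 51]
310 [209, 208, 209, 209, 210, 155, 99, 110, 91, 75, 74, 75, 76, 76, 76, 77, 78, 78, 78, 77, 75, 77, 77, 78, 78, 78]
316 [210, 183, 184, 184, 184, 162, 150, 149, 106, 74, 75, 74, 74, 74, 75, 76, 77, 75, 76, 76, 76, 76, 75, 75, 74, 75]
322 [253, 172, 171, 171, 169, 170, 158, 155, 101, 72, 74, 74, 74, 74, 74, 75, 75, 76, 73, 76, 76, 77, 78, 77, 76, 74]
328 [252, 252, 252, 250, 248, 169, 120, 143, 103, 75, 74, 75, 74, 74, 75, 76, 76, 76, 77, 76, 78, 77, 76, 77, 77, 77]
334 [252, 252, 252, 252, 252, 172, 106, 141, 108, 79, 77, 78, 78, 77, 78, 77, 79, 79, 76, 78, 78, 78, 78, 79, 78, 78]
340 [253, 253, 253, 253, 253, 174, 103, 141, 149, 145, 120, 88, 74, 77, 77, 78, 78, 79, 77, 78, 76, 72, 74, 75, 73, 74]
346 [253, 253, 253, 253, 253, 175, 103, 141, 148, 148, 149, 151, 154, 150, 149, 239, 253, 253, 125, 51, 53, 54, 54, 52, 54, 51]
352 [253, 253, 253, 253, 253, 175, 105, 149, 156, 156, 156, 158, 156, 155, 157, 238, 252, 252, 127, 50, 50, 52, 52, 52, 54, 54]
[[178, 171, 164], [165, 158, 152], [120, 97, 87], [102, 70, 52], [103, 70, 53], [106, 72, 52], [109, 73, 56], [112, 76, 57], [129, 87, 64]]
```

The clip bar is centred at row 280 (expected 280.1). The handle foot is at row ~276 (expected 273.6), so the handle is about 1 mm short. Adding 1 mm, then handing in.

```bash
python3 -m handwheel '[[0,0.0005,0,0,0,0,0],[0,0.001,0,0,0,0,0],[0,0.001,0,0,0,0,0],[0,0.001,0,0,0,0,0],[0,0.001,0,0,0,0,0]]'
python3 -m handwheel '[[0,0,0,0,0,0,0],[0,0,0,0,0,0,0],[0,0,0,0,0,0,0],[0,0,0,0,0,0,0],[0,0,0,0,0,0,0]]'
python3 -c "
from h import *
print(ticket.job_done())"
```

```text
clock: 21.9
position: [479.9, -88.2, 117.9]
ee_rot: [-0.054, 0.999, 0.002, 0.004]
contact_force: [8.5, 0.6, -7.6]
opening: 15.6
finger_force: 30.0
clock: 22.4
position: [479.9, -88.2, 117.9]
ee_rot: [-0.054, 0.999, 0.002, 0.004]
contact_force: [7.7, 0.8, -7.3]
opening: 15.7
finger_force: 30.0
the job is handed in; nothing more can be done
None
```

The job is handed in at 22.4 s: all three balls are in the carton, the empty scoop stands upright and released on the bench, and the gripper is holding the gate open with the handle level with the index clip to within about 1 mm.

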